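# Tumble the tall manifold block down the turning step

## Robot

A 6-joint arm with a two-finger parallel gripper is mounted at the origin on the work surface. World frame = base frame: x ahead of the robot, y to its left, z up, the work surface at z = 0. Lengths are in mm, angles in degrees, forces in N, time in s.
With the tool pointing down it reaches from about 350 to 850 mm from the base axis. Payload 8.1 kg.
Tool frame: the origin (TCP) lies midway between the tips of the shut fingers; the grasp point (between the pads) lies 19 mm behind it; z points along the fingers, y is the line along which they close (so a half turn about z gives the same grasp; the last joint's range is limited). The gripper opens to 85 mm and grips with 20 to 120 N. Pads are 22 mm wide; open, the fingers measure 114 mm over their backs; the gripper's body (76 mm by 85 mm) begins 54 mm behind the grasp point. The pads swing forward as they close: fully open they stand 13 mm farther back than shut.
Start: joints at [-81.268, 7.471, 85.268, -0, 87.261, -4.893], TCP at [141.359, -583.115, 208.692] pointing down, gripper open.
Joint ranges: [-169.43, 169.43], [-51.17, 129.36], [1.28, 143.12], [-76.62, 256.62], [0, 156.53], [-152.29, 152.29]. Speed limits (degrees/s): [136.94, 136.94, 159.86, 180, 180, 180].

## Interface

Orientations are given as [roll, pitch, yaw] about the fixed x, y, z axes, in that order (R = Rz(yaw) Ry(pitch) Rx(roll)).
In Python, from bench import sense, snapshot, camera_params, hand_in, masks_of, pinpoint gives the robot as it stands.
- The arm moves only by the tool step_arm, never from a script. Its argument "targets" is a list of rows, each an object with "angular": the turn, a rotation vector about the tool's x, y, z scaled (see below), a list of three; "dp": the shift along the tool's x, y, z scaled (see below), a list of three; "fingers": the closure, from 0 (fully open) to 1 (shut). A call has exactly 8 rows; each row is the pose to reach, as a shift and turn from the pose commanded when the call began, along the tool's axes at that moment, turning the shorter way round; what a row does not reach only later rows make up. The controller multiplies each number of a shift by 0.2 m and each number of a turn by 180 degrees. A row lasts 1/8 s, in which the tool goes at most 62.5 mm and 10.7 degrees, less where a joint would pass 70% of its speed; a pose out of reach is approached as far as the arm can. A call with a number of a shift or a turn outside -1 to 1 is refused whole. A call with a gripper value outside its range is refused whole. The fingers move at their own pace and stop on an object; "newtons" is the grip in N (left out, the last holds). Time passes only in rows, so rows that repeat a pose let the fingers close, or fill a call up. It gives the time, the measured TCP pose, the force, the opening and the grip force at its end, in the units of the state.
- sense(): the state, without advancing time (a new reading comes with each control period).
- snapshot(name): name is "side" or "top"; returns the picture (384x512x3 uint8, blue, green, red); there is no depth.
- camera_params(name): a dict with "vfov" (degrees; the focal length in pixels is half the picture's height over the tangent of half this angle, whatever the lens; pixels are square), "cx", "cy" (the principal point, pixels), "R" (3x3) and "t" (3): a world point X has camera coordinates R X + t. Camera axes: x right, y down, z forward; pixel columns grow to the right and rows downward; lengths in mm; the calibration is good to about 2 mm. A picture is of the moment at which its call begins. camera_params takes no time and is no camera call.
- hand_in(): hands the job in; it is judged then, once.
Trained networks look in the newest picture that a camera, given by its name, has taken for a name from the list of things; names that differ only in an ending like _2 or _b are one class to them, and where a whole thing is asked for, a point or a joint stands for the part that bears it (a point fixed in the world has none). Each returns a list of dicts, best first, with "conf" (0 to 1); they miss things now and then, are a little off and sometimes report something else, mostly with a low value. They report only what shows in the picture. A call takes as long as a camera call. They do not tell look-alikes from the thing itself.
- masks_of(camera, label): "pixels" (384x512 bool, what is visible of it) and "at" ([column, row] in pixels, amid what is visible of it).
- pinpoint(camera, label): "at" ([column, row] in pixels: a listed point, or the origin of a listed thing).
The state is a dict: "time": time; "joint_pos": joint angles; "qd": joint speeds; "joint_efforts": joint torques, N m; "tool_pos": TCP position; "tcp_rot": TCP orientation; "ft_force": force on the tool from outside, world axes, zero at the start; "wrist_torque": the same for the moment, N m; "finger_gap": finger opening in mm; "grip_force": force on a finger pad.
Only numpy, scipy, OpenCV 4.12 (cv2) and the standard library are available. Lean on these libraries where they do the work, as an engineer would, in place of code of your own. Each camera call takes 0.05 s, during which the arm holds its last target. There are 200 camera calls.

## Task

On the aluminium turning step, push the tall rectangular plastic manifold block straight over the edge so that it tumbles down onto the black rubber landing and lies there on its next face: the face with the side port, which now looks back towards the robot, must end up on top, with the block lying flat and roughly square to the step. Slide it along and tip it, never pick it up, and leave the short block and the round coupler standing where they are.

Things in the scene. Friction and masses are not known exactly. Their poses are not given: they have to be found in the camera images.
- tall_c (a point): Centre of the tall grey PVC block, 40 (own x) x 60 (y) x 70 mm high (z), 0.2 to 0.4 kg; brass plug 6 mm proud on top, flush round port in its -x face. Starts upright on the deck, within 8 degrees of square, centre 40 to 85 mm short of the edge, in one of three places along it. Pushed low and slowly it slides; it tips once its middle passes the edge. At the end own x points straight down
- step: Fixed aluminium step, 360 mm wide (y). Origin at table height under the middle of the edge; x points away from the robot across the edge (the push direction), z up. Upper deck: x = -150 to 0 mm, top 34 mm above the table. Landing: black rubber, x = 1 to 149 mm, top 10 mm above the table, so a 24 mm drop; end lip 20 mm above the table at x = 150 to 156 mm
- short_c (a point): short grey PVC block, a bystander: 40 by 60 mm and 40 mm high, with no plug on its plain top but the same port; the point is its centre. It stands in another of the three places on the deck
- coupler_c (a point): upright round pipe coupler of grey PVC, a bystander: a tube 56 mm across and 55 mm high, open at the top; the point is its centre. It stands in the remaining place on the deck
There are look-alikes about, which are no part of the job. Leave any red look-alike of the part that bears tall_c alone.

How it is judged (in metres and radians):
At the end, for the whole second after the job is handed in: The tall block lies still on the landing, flat within 10 degrees, port face up, its 70 mm side square to the edge within 23 degrees, its centre 20 to 120 mm beyond the edge, within 155 mm of the step's middle line and at most 38 mm above the table (angle between tall_c's own x axis and vertical above 2.96 rad and angle between the z axis of tall_c and the x axis of step, either way round below 0.4 rad and x of tall_c in the frame of step between 0.02 and 0.12 m and y of tall_c in the frame of step between -0.155 and 0.155 m and z of tall_c in the frame of step below 0.038 m and linear speed of tall below 0.02 m/s); the robot touches nothing.
It fails at once if the tall block is lifted: its centre rises more than about 20 mm above where it stood (over 90 mm above the table) (height (world z) of tall_c above 0.09 m).
It fails at once if the short block is shifted or tipped by more than 20 mm (distance of short_c from where it was at the start of the episode above 0.02 m).
It fails at once if the coupler is shifted or tipped by more than 20 mm (distance of coupler_c from where it was at the start of the episode above 0.02 m).
It also fails if it takes over 32 s, if anything falls off the work surface, if the arm or the gripper's body presses on something with over 40 N, if the wrist force passes 120 N, or if a joint passes its speed limit or range.

## Working session

There is one attempt and no reset: what is moved stays moved. The work goes in short steps, Python scripts to look and compute and a tool call to move; the robot and the scene stay as the last step left them, time stands still between calls to the robot, and variables do not carry over. Pictures are saved under pics/ and viewed, at most 10 in all, crops included, and the job is handed in when it is done.

Besides the shell and the picture viewer there is one more tool, called in YAML: its name, and indented under it one key for each argument. step_arm: Moves the arm, as the interface text tells. Its arguments: {"type":"object","properties":{"targets":{"type":"array","items":{"type":"object","properties":{"angular":{"type":"array","items":{"type":"number","minimum":-1,"maximum":1}},"dp":{"type":"array","items":{"type":"number","minimum":-1,"maximum":1}},"fingers":{"type":"number"}}}},"newtons":{"type":"number"}},"required":["targets"]}

```bash
mkdir -p pics; cat > h.py <<'E'
import numpy as np, cv2
from bench import *
def ray(c,px):
    p=camera_params(c);f=192/np.tan(np.radians(p['vfov'])/2);R=np.array(p['R']);t=np.array(p['t'])
    d=R.T@np.array([(px[0]-p['cx'])/f,(px[1]-p['cy'])/f,1]);return -R.T@t,d
def onz(c,px,z):
    o,d=ray(c,px);return o+d*(z-o[2])/d[2]
def proj(c,X):
    p=camera_params(c);f=192/np.tan(np.radians(p['vfov'])/2);q=np.array(p['R'])@X+np.array(p['t'])
    return np.array([p['cx']+f*q[0]/q[2],p['cy']+f*q[1]/q[2]])
def tri(pa,pb):
    a,d=ray('top',pa);b,e=ray('side',pb);s=np.linalg.lstsq(np.c_[d,-e],b-a,rcond=None)[0]
    P,Q=a+s[0]*d,b+s[1]*e;return (P+Q)/2,np.linalg.norm(P-Q)
E
python3 - <<'E'
from h import *
ims=[]
for c in('top','side'):
    im=snapshot(c);ims.append(im);cv2.imwrite(f'pics/{c}0.png',im)
    p=camera_params(c);print(c,p)
    for l in('tall_c','step','short_c','coupler_c'):
        print(l,[(np.round(r['at'],1),round(r['conf'],2)) for r in pinpoint(c,l)][:4])
s=sense();print(s['time'],s['tool_pos'],s['tcp_rot'])
E
```

```text
top {'vfov': 48.94032712172057, 'cx': 256.107630576569, 'cy': 190.8514810465748, 'R': array([[-0.19526882, -0.98073954, -0.00447631],
       [-0.95862573,  0.19182588, -0.21033198],
       [ 0.20713956, -0.03678017, -0.97761977]]), 't': array([103.93744644, 486.66184537, 725.43611109])}
tall_c [(array([247.4, 168.3]), 0.81), (array([226.6, 265.8]), 0.72)]
step [(array([237.3, 153. ]), 0.93)]
short_c [(array([183.9, 186.2]), 0.69)]
coupler_c [(array([303.3, 165.8]), 0.84)]
side {'vfov': 46.70813646373253, 'cx': 245.56390355274922, 'cy': 191.4863119658381, 'R': array([[-0.99846809, -0.05342027,  0.01441314],
       [-0.05018866,  0.76475154, -0.64236764],
       [ 0.02329298, -0.64210697, -0.76626111]]), 't': array([478.53354036,  46.99110552, 856.02345255])}
tall_c [(array([206.5, 185.8]), 0.95), (array([304.4, 231.5]), 0.86)]
step [(array([187.2, 211.9]), 0.9)]
short_c [(array([213.3, 245.7]), 0.76)]
coupler_c [(array([225.9, 147.9]), 0.61)]
0.5 [ 141.36419968 -583.09166207  208.64914909] [-1.79995093e+02 -9.15072119e-04  1.36256180e+01]
```

View pics/top0.png

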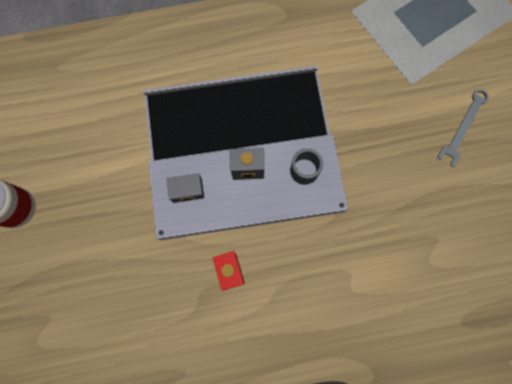

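View pics/side0.png

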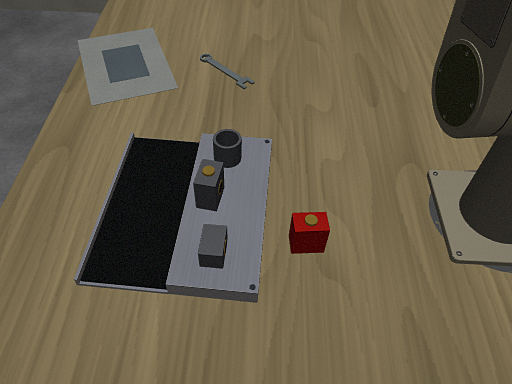

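The pictures show the tall block in the middle place (top view 247,162). The short block is to its left (185,188), the coupler to its right (306,167), and the red look-alike is in front at (228,270). I'll fit poses to the masks next.

```bash
cat >> h.py <<'E'
from scipy.optimize import minimize
def box(x0,x1,y0,y1,z0,z1): return np.array([[x,y,z] for x in(x0,x1) for y in(y0,y1) for z in(z0,z1)],float)
def fit(masks,pts,q0,scale=1):
    def sil(q,c):
        a=np.radians(q[2]);R=np.array([[np.cos(a),-np.sin(a),0],[np.sin(a),np.cos(a),0],[0,0,1]])
        P=np.array([proj(c,R@p+[q[0],q[1],0]) for p in pts])
        m=np.zeros((384,512),np.uint8);cv2.fillConvexPoly(m,cv2.convexHull(np.round(P*16).astype(np.int32).reshape(-1,1,2)),255,cv2.LINE_AA,4)
        return m/255.
    def cost(q): return sum(np.abs(sil(q,c)-m).sum()/m.sum() for c,m in masks.items())
    s=np.array(q0)+np.array([[0,0,0],[10,0,0],[0,10,0],[0,0,6]])*scale
    r=minimize(cost,q0,method='Nelder-Mead',options=dict(initial_simplex=s,maxiter=150,xatol=.05,fatol=1e-4));return r.x,r.fun
E
python3 - <<'E'
from h import *
P={}
for l,pa,pb in(('tall_c',(247.4,168.3),(206.5,185.8)),('short_c',(183.9,186.2),(213.3,245.7)),('coupler_c',(303.3,165.8),(225.9,147.9)),('step',(237.3,153),(187.2,211.9))):
    P[l]=tri(pa,pb);print(l,np.round(P[l][0],1),P[l][1])
for c in('top','side'): snapshot(c)
M={}
for l,pa,pb in(('tall_c',(247,163),(206,185)),('short_c',(184,188),(213,245)),('coupler_c',(306,167),(226,148)),('step',None,None)):
    M[l]={}
    for c,n in(('top',pa),('side',pb)):
        r=masks_of(c,l)
        if n: r=[k for k in r if np.hypot(*(np.array(k['at'])-n))<25]
        if r: M[l][c]=r[0]['pixels'].astype(float);print(l,c,np.round(r[0]['at']),r[0]['conf'],r[0]['pixels'].sum())
U=np.zeros((384,512)); 
S={c:cv2.morphologyEx(np.clip(sum(M[l][c] for l in M if c in M[l]),0,1),cv2.MORPH_CLOSE,np.ones((5,5))) for c in('top','side')}
# step edge from top view bystander-free fit: silhouette of deck+landing footprint
pts=np.vstack([box(-150,0,-180,180,0,34),box(0,156,-180,180,0,10),box(150,156,-180,180,0,20)])
o=P['step'][0]
for y in(0,15): print('step',fit(S,pts,[o[0],o[1],y],1))
ed=[(153.5,160),(327,136.5)];e=[onz('top',p,34) for p in ed];print('edge',e)
fr=[onz('top',p,34) for p in((161,232),(342,206))];print('bolts',fr)
for l,h in(('tall_c',35),('short_c',20)):
    o=P[l][0];hz=2*h
    for y in(0,12):print(l,fit(M[l],box(-20,20,-30,30,34,34+hz),[o[0],o[1],y]))
o=P['coupler_c'][0];a=np.linspace(0,6.28,24)
print('coupler',fit(M['coupler_c'],np.array([[28*np.cos(t),28*np.sin(t),z] for t in a for z in(34,89)]),[o[0],o[1],0]))
E
```

```text
tall_c [546.1  13.6  60.3] 10.426883775485859
short_c [529.  135.9  54.7] 5.321003642757779
coupler_c [524.1 -87.2  62.4] 0.9654128560966158
step [591.3  26.8  -1.4] 2.711669690120757
tall_c top [248. 167.] 0.72 1078
tall_c side [208. 185.] 0.59 1277
short_c top [186. 191.] 0.86 881
short_c side [212. 245.] 0.56 1062
coupler_c top [307. 160.] 0.8 777
coupler_c side [229. 146.] 0.77 941
step top [237. 146.] 0.58 24936
step side [175. 225.] 0.77 22784Traceback (most recent call last):
  File "<stdin>", line 18, in <module>
  File "h.py", line 24, in fit
    r=minimize(cost,q0,method='Nelder-Mead',options=dict(initial_simplex=s,maxiter=150,xatol=.05,fatol=1e-4));return r.x,r.fun
    res = _minimize_neldermead(fun, x0, args, callback, bounds=bounds,
                               **options)
    fxcc = func(xcc)
    fx = function(np.copy(x), *(wrapper_args + args))
  File "h.py", line 22, in cost
    def cost(q): return sum(np.abs(sil(q,c)-m).sum()/m.sum() for c,m in masks.items())
                        ~~~^^^^^^^^^^^^^^^^^^^^^^^^^^^^^^^^^^^^^^^^^^^^^^^^^^^^^^^^^^^
  File "h.py", line 22, in <genexpr>
    def cost(q): return sum(np.abs(sil(q,c)-m).sum()/m.sum() for c,m in masks.items())
                                   ~~~^^^^^
  File "h.py", line 19, in sil
    P=np.array([proj(c,R@p+[q[0],q[1],0]) for p in pts])
                ~~~~^^^^^^^^^^^^^^^^^^^^^
  File "h.py", line 9, in proj
    p=camera_params(c);f=192/np.tan(np.radians(p['vfov'])/2);q=np.array(p['R'])@X+np.array(p['t'])
ValueError: time passes only in moves, steps and waits
```

```bash
sed -i 's/^from bench import \*/from bench import *\nimport bench,functools\ncamera_params=functools.lru_cache(None)(bench.camera_params)/' h.py
python3 - <<'E'
from h import *
P={'tall_c':[546,14,0],'short_c':[529,136,0],'coupler_c':[524,-87,0],'step':[591,27,0]}
for c in('top','side'): snapshot(c)
M={}
for l,pa,pb in(('tall_c',(247,163),(206,185)),('short_c',(184,188),(213,245)),('coupler_c',(306,167),(226,148)),('step',None,None)):
    M[l]={}
    for c,n in(('top',pa),('side',pb)):
        r=masks_of(c,l)
        if n: r=[k for k in r if np.hypot(*(np.array(k['at'])-n))<25]
        if r: M[l][c]=r[0]['pixels'].astype(float)
S={c:cv2.morphologyEx(np.clip(sum(M[l][c] for l in M if c in M[l]),0,1),cv2.MORPH_CLOSE,np.ones((5,5))) for c in('top','side')}
pts=np.vstack([box(-150,0,-180,180,0,34),box(0,156,-180,180,0,10),box(150,156,-180,180,0,20)])
print('step',fit(S,pts,[591,27,-3]));print('step top',fit({'top':S['top']},pts,[591,27,-3]))
print('edge',[onz('top',p,34) for p in((153.5,160),(327,136.5))],'bolts',[onz('top',p,34) for p in((161,232),(342,206))])
for l,h in(('tall_c',70),('short_c',40)):
    for y in(0,-8):print(l,fit(M[l],box(-20,20,-30,30,34,34+h),[*P[l][:2],y]))
a=np.linspace(0,6.28,24)
print('coupler',fit(M['coupler_c'],np.array([[28*np.cos(t),28*np.sin(t),z] for t in a for z in(34,89)]),[524,-87,0]))
print(sense()['time'])
E
```

```text
step (array([591.4679226 ,  19.62683136,  -2.47690395]), np.float64(0.12952404744002582))
step top (array([592.70923663,  17.16067512,  -2.47555426]), np.float64(0.0336833818760552))
edge [array([599.41864522, 187.21630963,  34.        ]), array([ 580.14132727, -149.81679351,   34.        ])] bolts [array([459.57372013, 193.67404172,  34.        ]), array([ 441.46508133, -145.8628974 ,   34.        ])]
tall_c (array([546.01756142,  13.36820904,  -7.8402303 ]), np.float64(0.08605563155494755))
tall_c (array([546.38153057,  13.01633348,  -6.75685921]), np.float64(0.08574190606475149))
short_c (array([ 5.27606783e+02,  1.33681801e+02, -1.20485361e-01]), np.float64(0.22212248582106706))
short_c (array([ 5.27739837e+02,  1.33631901e+02, -1.10152765e-01]), np.float64(0.22190624378752205))
coupler (array([521.28376771, -90.97641317,   7.00234628]), np.float64(0.6486143847783016))
1.5
```

Step yaw is about -3° and the edge origin is near (591, 19). The tall block sits at (546, 13), yaw about -7°. I'll push it square with two half-open fingers spread along y.

step_arm:
  targets:
    - {"dp":[0.1,-0.1,0],"angular":[0,0,0],"fingers":0.6}
    - {"dp":[0.22,-0.23,0],"angular":[0,0,0],"fingers":0.6}
    - {"dp":[0.35,-0.36,0],"angular":[0,0,0],"fingers":0.6}
    - {"dp":[0.48,-0.5,0],"angular":[0,0,0],"fingers":0.6}
    - {"dp":[0.6,-0.62,0],"angular":[0,0,0],"fingers":0.6}
    - {"dp":[0.72,-0.74,0],"angular":[0,0,0],"fingers":0.6}
    - {"dp":[0.84,-0.87,0],"angular":[0,0,0],"fingers":0.6}
    - {"dp":[0.96,-1.0,0],"angular":[0,0,0],"fingers":0.6}

```text
time: 2.5
tool_pos: [281.3, -342.6, 208.9]
tcp_rot: [180.0, -0.0, 13.6]
ft_force: [0.0, -0.3, 0.3]
finger_gap: 34.2
grip_force: 0.0
```

step_arm:
  targets:
    - {"dp":[0.12,-0.12,0],"angular":[0,0,0],"fingers":0.6}
    - {"dp":[0.24,-0.25,0],"angular":[0,0,0],"fingers":0.6}
    - {"dp":[0.36,-0.37,0],"angular":[0,0,0],"fingers":0.6}
    - {"dp":[0.48,-0.5,0],"angular":[0,0,0],"fingers":0.6}
    - {"dp":[0.6,-0.62,0],"angular":[0,0,0],"fingers":0.6}
    - {"dp":[0.72,-0.74,0],"angular":[0,0,0],"fingers":0.6}
    - {"dp":[0.8,-0.83,0],"angular":[0,0,0],"fingers":0.6}
    - {"dp":[0.8,-0.83,0],"angular":[0,0,0],"fingers":0.6}

```text
time: 3.5
tool_pos: [397.7, -143.4, 208.8]
tcp_rot: [-180.0, -0.0, 13.8]
ft_force: [-0.3, -0.1, 0.3]
finger_gap: 33.8
grip_force: 0.0
```

step_arm:
  targets:
    - {"dp":[0.11,-0.11,0],"angular":[0,0,0.02],"fingers":0.6}
    - {"dp":[0.22,-0.22,0],"angular":[0,0,0.04],"fingers":0.6}
    - {"dp":[0.33,-0.33,0],"angular":[0,0,0.06],"fingers":0.6}
    - {"dp":[0.44,-0.45,0],"angular":[0,0,0.08],"fingers":0.6}
    - {"dp":[0.55,-0.56,0],"angular":[0,0,0.092],"fingers":0.6}
    - {"dp":[0.65,-0.66,0],"angular":[0,0,0.092],"fingers":0.6}
    - {"dp":[0.65,-0.66,0],"angular":[0,0,0.092],"fingers":0.6}
    - {"dp":[0.65,-0.66,0],"angular":[0,0,0.092],"fingers":0.6}

```text
time: 4.5
tool_pos: [492.2, 13.4, 208.6]
tcp_rot: [180.0, 0.0, -3.0]
ft_force: [-1.0, -0.2, -0.6]
finger_gap: 34.4
grip_force: 0.0
```

step_arm:
  targets:
    - {"dp":[0,0,0.15],"angular":[0,0,0],"fingers":0.6}
    - {"dp":[0,0,0.3],"angular":[0,0,0],"fingers":0.6}
    - {"dp":[0,0,0.45],"angular":[0,0,0],"fingers":0.6}
    - {"dp":[0,0,0.58],"angular":[0,0,0],"fingers":0.6}
    - {"dp":[0,0,0.68],"angular":[0,0,0],"fingers":0.6}
    - {"dp":[0,0,0.75],"angular":[0,0,0],"fingers":0.6}
    - {"dp":[0,0,0.8],"angular":[0,0,0],"fingers":0.6}
    - {"dp":[0,0,0.8],"angular":[0,0,0],"fingers":0.6}

```text
time: 5.5
tool_pos: [492.1, 14.1, 48.3]
tcp_rot: [180.0, 0.1, -3.0]
ft_force: [0.1, -1.1, -0.2]
finger_gap: 34.2
grip_force: 0.0
```

```bash
python3 - <<'E'
from h import *
a=snapshot('top')[90:270,120:370];b=snapshot('side')[110:310,60:340]
cv2.imwrite('pics/p1.png',np.vstack([cv2.resize(a,(420,300)),cv2.resize(b,(420,300))]))
s=sense();print(s['tool_pos'],s['tcp_rot'],s['ft_force'])
E
```

```text
[492.98288007  14.26582968  49.3611522 ] [ 1.79996078e+02 -5.38329309e-02 -2.93874512e+00] [0.12356492 0.9682904  0.93140477]
```

View pics/p1.png

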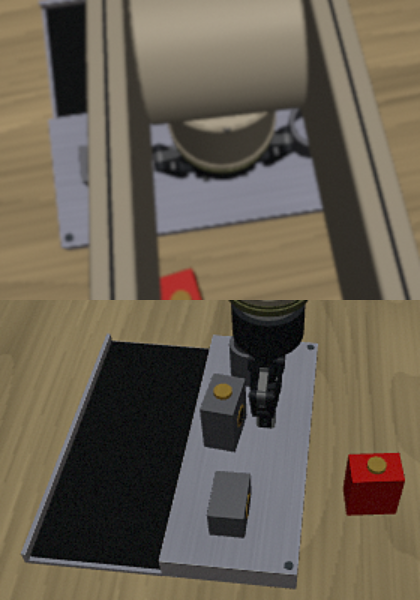

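The side view shows the fingers just behind the tall block and clear of the neighbours. I'll push slowly.

step_arm:
  targets:
    - {"dp":[0.025,0,0],"angular":[0,0,0],"fingers":0.6}
    - {"dp":[0.05,0,0],"angular":[0,0,0],"fingers":0.6}
    - {"dp":[0.075,0,0],"angular":[0,0,0],"fingers":0.6}
    - {"dp":[0.095,0,0],"angular":[0,0,0],"fingers":0.6}
    - {"dp":[0.115,0,0],"angular":[0,0,0],"fingers":0.6}
    - {"dp":[0.135,0,0],"angular":[0,0,0],"fingers":0.6}
    - {"dp":[0.155,0,0],"angular":[0,0,0],"fingers":0.6}
    - {"dp":[0.175,0,0],"angular":[0,0,0],"fingers":0.6}

```text
time: 6.6
tool_pos: [527.5, 12.7, 48.7]
tcp_rot: [-180.0, 0.0, -2.9]
ft_force: [-2.8, 0.4, 3.2]
finger_gap: 33.9
grip_force: 1.9
```

step_arm:
  targets:
    - {"dp":[0.015,0,0],"angular":[0,0,0],"fingers":0.6}
    - {"dp":[0.03,0,0],"angular":[0,0,0],"fingers":0.6}
    - {"dp":[0.045,0,0],"angular":[0,0,0],"fingers":0.6}
    - {"dp":[0.06,0,0],"angular":[0,0,0],"fingers":0.6}
    - {"dp":[0.075,0,0],"angular":[0,0,0],"fingers":0.6}
    - {"dp":[0.085,0,0],"angular":[0,0,0],"fingers":0.6}
    - {"dp":[0.095,0,0],"angular":[0,0,0],"fingers":0.6}
    - {"dp":[0.1,0,0],"angular":[0,0,0],"fingers":0.6}

```text
time: 7.6
tool_pos: [547.7, 11.6, 48.8]
tcp_rot: [180.0, -0.0, -2.9]
ft_force: [-3.4, -0.9, 3.6]
finger_gap: 34.2
grip_force: 2.0
```

```bash
python3 - <<'E'
from h import *
b=snapshot('side')[110:310,60:340]
cv2.imwrite('pics/p2.png',cv2.resize(b,(700,500)))
print(sense()['tool_pos'])
E
```

```text
[547.72276905  11.55240041  48.74839892]
```

View pics/p2.png

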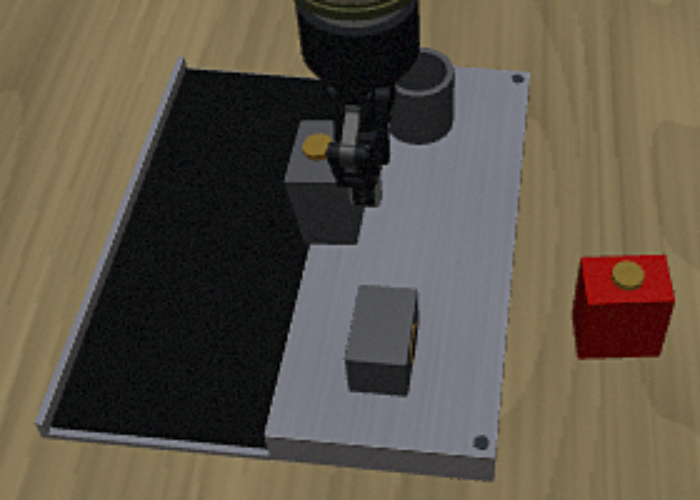

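The block slid squarely and its front face is now at the edge (picture about 310,243). I'll push on slowly until it tips.

step_arm:
  targets:
    - {"dp":[0.01,0,0],"angular":[0,0,0],"fingers":0.6}
    - {"dp":[0.02,0,0],"angular":[0,0,0],"fingers":0.6}
    - {"dp":[0.03,0,0],"angular":[0,0,0],"fingers":0.6}
    - {"dp":[0.04,0,0],"angular":[0,0,0],"fingers":0.6}
    - {"dp":[0.05,0,0],"angular":[0,0,0],"fingers":0.6}
    - {"dp":[0.06,0,0],"angular":[0,0,0],"fingers":0.6}
    - {"dp":[0.07,0,0],"angular":[0,0,0],"fingers":0.6}
    - {"dp":[0.075,0,0],"angular":[0,0,0],"fingers":0.6}

```text
time: 8.65
tool_pos: [562.5, 10.8, 48.6]
tcp_rot: [-180.0, 0.0, -2.9]
ft_force: [0.0, 1.2, 0.1]
finger_gap: 34.0
grip_force: 0.0
```

```bash
python3 - <<'E'
from h import *
b=snapshot('side')[110:310,60:340]
cv2.imwrite('pics/p3.png',cv2.resize(b,(700,500)))
print(sense()['tool_pos'])
E
```

```text
[562.57337269  10.79677583  48.63947772]
```

View pics/p3.png

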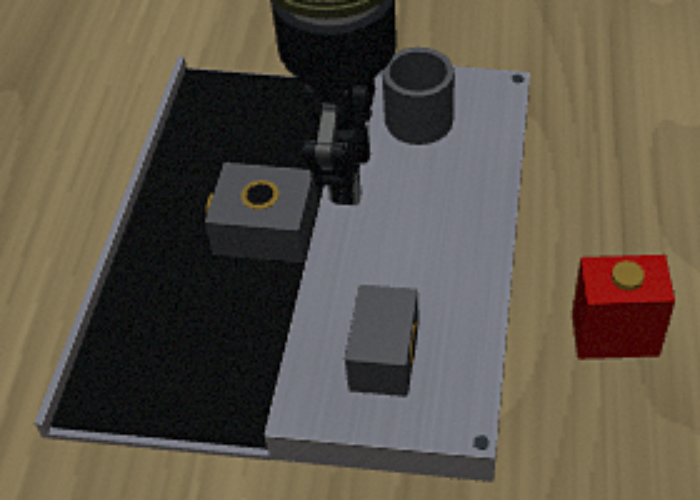

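It tipped and now lies port up on the landing (260,195), with no contact force. I'll back off, rise, and check that it lies flat.

step_arm:
  targets:
    - {"dp":[-0.1,0,0],"angular":[0,0,0],"fingers":0.6}
    - {"dp":[-0.2,0,0],"angular":[0,0,0],"fingers":0.6}
    - {"dp":[-0.25,0,-0.15],"angular":[0,0,0],"fingers":0.6}
    - {"dp":[-0.3,0,-0.35],"angular":[0,0,0],"fingers":0.6}
    - {"dp":[-0.4,0,-0.55],"angular":[0,0,0],"fingers":0.6}
    - {"dp":[-0.55,0,-0.75],"angular":[0,0,0],"fingers":0.6}
    - {"dp":[-0.7,0,-0.8],"angular":[0,0,0],"fingers":0.6}
    - {"dp":[-0.7,0,-0.8],"angular":[0,0,0],"fingers":0.6}

```text
time: 9.7
tool_pos: [422.5, 18.0, 210.3]
tcp_rot: [180.0, -0.2, -2.9]
ft_force: [-0.1, 0.0, -0.6]
finger_gap: 34.3
grip_force: 0.0
```

```bash
python3 - <<'E'
from h import *
im=snapshot('side')
m={}
r=[k for k in masks_of('side','tall_c') if np.hypot(*(np.array(k['at'])-[163,193]))<25]
if r:
    m['side']=r[0]['pixels'].astype(float)
    print(fit(m,box(-35,35,-30,30,10,50),[627,12,-3]))
# overlay flat prediction x offset
a=np.radians(-3);R=np.array([[np.cos(a),-np.sin(a),0],[np.sin(a),np.cos(a),0],[0,0,1]])
q=fit(m,box(-35,35,-30,30,10,50),[627,12,-3])[0] if r else [627,12,-3]
a=np.radians(q[2]);R=np.array([[np.cos(a),-np.sin(a),0],[np.sin(a),np.cos(a),0],[0,0,1]])
b=cv2.resize(im[150:240,110:230],(720,540),interpolation=cv2.INTER_CUBIC)
B=box(-35,35,-30,30,10,50)
for i in range(8):
  for j in range(i):
    if (B[i]!=B[j]).sum()==1:
      p,s=[tuple(((proj('side',R@B[k]+[q[0],q[1],0])-[110,150])*6).astype(int).tolist()) for k in(i,j)];cv2.line(b,p,s,(0,255,0),1)
cv2.imwrite('pics/p4.png',b)
E
```

```text
(array([635.3800044 ,  11.70228574,   1.29478248]), np.float64(0.09657875142062154))
```

View pics/p4.png

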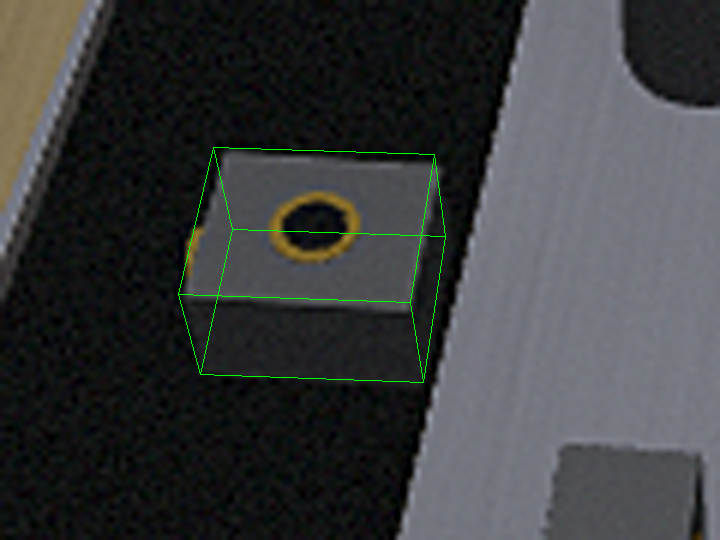

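The wireframe fits a block lying flat, with the port on top at (315,227). I'll check the tilt on a contrast-stretched view that shows the dark side face and the lower edge.

```bash
python3 - <<'E'
from h import *
im=snapshot('side');t=snapshot('top')
b=cv2.resize(im[165:220,130:200],(700,550),interpolation=cv2.INTER_CUBIC)
b=np.clip((b/255.)**.5*255*1.4-40,0,255).astype(np.uint8)
# fit full pose to hand-read side corners (p4 px/6 + offset), flat vs tilted
from scipy.spatial.transform import Rotation as Ro
from scipy.optimize import least_squares
px=np.array([[187,295],[412,312],[438,165],[222,153],[202,373],[425,381]])/6+[110,150]
L=np.array([[35,30,20],[-35,30,20],[-35,-30,20],[35,-30,20],[35,30,-20],[-35,30,-20]],float)
f=lambda q:np.ravel([proj('side',Ro.from_euler('ZYX',q[3:],degrees=True).apply(l)+q[:3])-p for l,p in zip(L,px)])
s=least_squares(f,[630,12,30,-3,0,0]);print(np.round(s.x,1),np.round(s.fun,1))
cv2.imwrite('pics/p5.png',b);print(sense()['time'])
E
```

```text
[639.1  -2.4  10.9   0.9  -1.7  -1. ] [ 0.1  0.3  0.1 -0.4 -0.1 -0.2 -0.  -0.3  0.5 -0.  -0.5  0.7]
9.9
```

View pics/p5.png

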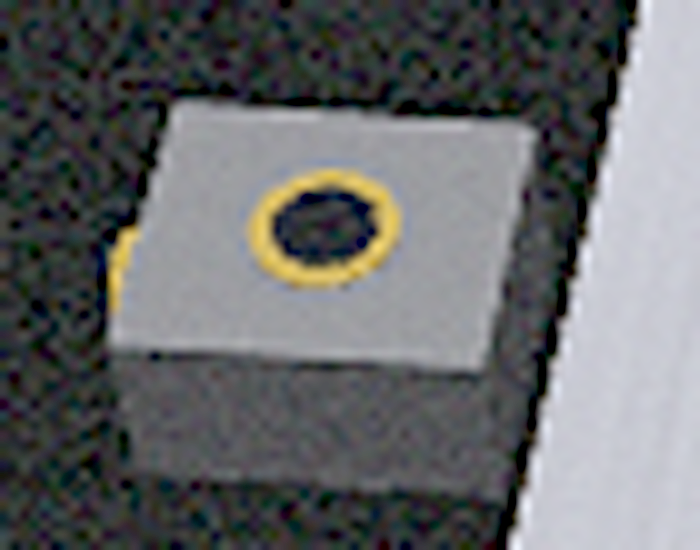

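The block lies flat on the landing with its port up and clear of the step wall. The pose fit gives under 2° of tilt, about 4° off square, and a centre about 45 mm beyond the edge. The bystanders have not moved.

```bash
python3 -c "
from bench import *
print(hand_in())"
```

```text
the job is handed in; nothing more can be done
None
```

The tall block was pushed over the edge and lies on the landing, port face up, flat and roughly square to the step, with the short block and the coupler undisturbed; the job is handed in at about 10 s (no verdict was returned).

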